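Clamp the measuring cell in the trigger clamp

TASK

Stand the measuring cell upright in the bed of the bench clamp, its two window faces towards the jaw and the foot. Then squeeze the clamp's trigger again and again, letting it spring back each time, until the jaw holds the cell firmly against the foot with about 15 N; more than 25 N cracks it. Move the jaw only with the trigger, never by hand, leave the bottle, beaker and jar alone, and let go of everything at the end.

Things in the scene. Friction and masses are not known exactly. Their poses are not given: they have to be found in the camera images.
- clamp: Blue and steel bench clamp, 300 x 70 mm base, fixed to the bench. Origin at bench level on its middle line; its x runs from handle to foot, z up. At x = -125 to -45 mm a blue head, 110 mm high; on it a fixed black handle, x = -119 to -105, 30 mm wide, top at 187 mm. At x = 119 to 135 an end post, 82 mm high, with a rubber foot whose face is somewhere at x = 94 to 100 (its screw setting varies).
- bed (a point): Point on the bed's upper side, 20 mm above the bench, 64 mm from the clamp's origin along its x: near the middle of the gap between foot and opened jaw. The bed is flat, 52 mm wide between two side rails that stand 6 mm above it. The cell slides along it when the jaw pushes.
- jaw: Sliding jaw, axes as the clamp's: blue block on a steel bar, 44 mm high (28 to 72 mm above bench), 40 mm wide, with a black face plate on springs (3 N per mm, 8 mm travel). Origin in the middle of the face plate's unloaded front, 50 mm above bench. Starts 14 to 30 mm short of gripping a cell that stands at the foot. A pawl lets it move only towards the foot.
- trigger (a joint): Angle of the trigger: 0 sprung out, grows to 0.34 rad as it is pulled towards the handle, springs back when let go. One full stroke moves the jaw about 9 mm, half a stroke half of that; what is won stays. The pivot lies at x = -85 mm of the clamp, 101 mm above the bench.
- trigger_bar (a point): Centre of the trigger's round black cross bar (14 mm thick, 40 mm along the clamp's y), 162 mm above bench, at rest 30 mm before the handle's near face, on the foot's side; a full pull brings it 21 mm nearer. Bar and handle: 52 mm overall at rest, 31 squeezed. Running free takes some 3 N; each further 1 N adds at the jaw 1.5 N early, 2 half way, 3 late in the stroke; a quarter is lost on release.
- cell: White block 36 mm thick (its x), 44 mm wide (its y), 60 mm high, two steel ports 12 mm high on top, a round dark window in a steel ring in each of the two 44 mm wide faces (they look along its x, and are alike). 0.18 to 0.31 kg. Origin at the middle of its underside. Stands on the bench at the start.
- reagent: Brown glass bottle, 68 mm across, 150 mm high; bystander. Origin under its middle.
- beaker: Glass beaker, 66 mm across, 85 mm high; bystander. Origin under its middle.
- jar: White jar, 52 mm across, 70 mm high; bystander. Origin under its middle.
Mind the look-alikes: they are no part of the job. What is shaped like the cell but purple or yellow is not meant.

How it is judged:
By the outcome, as a careful person would: the job done as asked, in the order asked, and still so for the second after the job is handed in, with the robot touching nothing.
It also fails if it takes over 72 s, if anything falls off the work surface, if the arm or the gripper's body presses on something with over 40 N, if the wrist force passes 120 N, or if a joint passes its speed limit or range.

ROBOT

A 6-joint arm with a two-finger parallel gripper is mounted at the origin on the work surface. World frame = base frame: x ahead of the robot, y to its left, z up, the work surface at z = 0. Lengths are in m, angles in rad, forces in N, time in s.
With the tool pointing down it reaches from about 0.425 to 0.95 m from the base axis. Payload 3.5 kg.
Tool frame: the origin (TCP) lies between the finger pads; the fingertips stand 22 mm ahead of it and the grasp point (between the pads) lies 3 mm ahead of it (ctrl.nose_length is the z of the fingertips in the tool frame, in m); z points along the fingers, y is the line along which they close (so a half turn about z gives the same grasp; the last joint's range is limited). The gripper opens to 85 mm and grips with 20 to 120 N. Pads are 22 mm wide; open, the fingers measure 114 mm over their backs; the gripper's body (76 mm by 85 mm) begins 54 mm behind the grasp point. The pads swing forward as they close: fully open they stand 13 mm farther back than shut.
Start: joints at [-1.495, 0.286, 1.577, -0, 1.279, -0.15], TCP at [0.151, -0.658, 0.253] pointing down, gripper open.
Joint ranges: [-2.77, 2.77], [-0.9, 2.22], [0.21, 2.48], [-1.53, 4.67], [0.24, 2.81], [-2.84, 2.84]. Speed limits (rad/s): [2.79, 2.79, 3.14, 3.14, 3.14, 3.14].

INTERFACE

Orientations are given as a unit quaternion [x, y, z, w].
In Python, from plant import ctrl gives the robot as it stands. The module is installed in compiled form; this text tells all that it offers.
- The arm moves only by the tool send_rows, never from a script. Its argument "rows" is text: rows parted by semicolons, each of 7 numbers parted by spaces: the turn, a rotation vector about the tool's x, y, z in degrees, then the shift along the tool's x, y, z in mm, then the opening, from -1 (shut) to 1 (fully open). A call has 1 to 8 rows; each row is the pose to reach, as a shift and turn from the pose commanded when the call began, along the tool's axes at that moment; what a row does not reach only later rows make up. A row lasts 1/8 s, in which the tool goes at most 62.5 mm and 10.7 degrees, less where a joint would pass 70% of its speed; a pose out of reach is approached as far as the arm can. A call with a gripper value outside its range is refused whole. The fingers move at their own pace and stop on an object; "grip_force" is the grip in N (left out, the last holds). Time passes only in rows, so rows that repeat a pose let the fingers close. It gives the time, the measured TCP pose, the force, the opening and the grip force at its end, in the units of the state.
- ctrl.get_state(): the state, without advancing time (a new reading comes with each control period).
- ctrl.read_camera(name): name is "side" or "top"; returns a dict with "color" (420x560x3 uint8, red, green, blue), "fx", "fy", "cx", "cy" (pixels), "extrinsics" (4x4, takes a point from world to camera coordinates). Camera axes: x right, y down, z forward; pixel columns grow to the right and rows downward; lengths in m; the calibration is good to about 2 mm. A picture is of the moment at which its call begins. There is no depth.
- ctrl.sign_off(): hands the job in; it is judged then, once.
Trained networks look in a picture, given as the dict that the camera call returned (one of the last four; its "shot" number tells which), for a name from the list of things; names that differ only in an ending like _2 or _b are one class to them, and where a whole thing is asked for, a point or a joint stands for the part that bears it (a point fixed in the world has none). Each returns a list of dicts, best first, with "p" (0 to 1); they miss things now and then, are a little off and sometimes report something else, mostly with a low value. They report only what shows in the picture. A call takes as long as a camera call. They do not tell look-alikes from the thing itself.
- ctrl.look_for(picture, target): "position" ([x, y, z] in m, in the coordinates of the camera as it stood for that picture, good to about 4 mm: the middle of the surface that is visible of it).
The state is a dict: "time": time; "qpos": joint angles; "dq": joint speeds; "joint_efforts": joint torques, N m; "eef_pos": TCP position; "tcp_rot": TCP orientation; "contact_force": force on the tool from outside, world axes, zero at the start; "wrist_torque": the same for the moment, N m; "opening": opening from 0.0 (shut) to 1.0 (fully open); "finger_force": force on a finger pad.
Only numpy, scipy, OpenCV 4.12 (cv2) and the standard library are available. Lean on these libraries where they do the work, as an engineer would, in place of code of your own. Each camera call takes 0.05 s, during which the arm holds its last target. There are 200 camera calls.

## Working session

There is one attempt and no reset: what is moved stays moved. The work goes in short steps, Python scripts to look and compute and a tool call to move; the robot and the scene stay as the last step left them, time stands still between calls to the robot, and variables do not carry over. Pictures are saved under pics/ and viewed, at most 10 in all, crops included, and the job is handed in when it is done.

Besides the shell and the picture viewer there is one more tool, called after "Request:" by a JSON object that holds its "api" and its "payload". send_rows: Moves the arm, as the interface text tells. Its arguments: {"type":"object","properties":{"rows":{"type":"string"},"grip_force":{"type":"number"}},"required":["rows"]}

```bash
mkdir -p pics; cat > h.py <<'E'
import numpy as np, cv2
from plant import ctrl
from scipy.spatial.transform import Rotation as R
def shot(n):
    p=ctrl.read_camera(n); return p
def save(p,f,crop=None,s=1):
    im=p["color"][:,:,::-1]
    if crop: a,b,c,d=crop; im=im[b:d,a:c]
    cv2.imwrite("pics/"+f,cv2.resize(im,None,fx=s,fy=s,interpolation=cv2.INTER_CUBIC))
def proj(p,X):
    E=np.array(p["extrinsics"]); c=(E[:3,:3]@np.atleast_2d(X).T).T+E[:3,3]
    return np.c_[p["fx"]*c[:,0]/c[:,2]+p["cx"],p["fy"]*c[:,1]/c[:,2]+p["cy"]]
def world(p,c):
    E=np.array(p["extrinsics"]); return E[:3,:3].T@(np.array(c)-E[:3,3])
def onplane(p,uv,z):
    E=np.array(p["extrinsics"]); d=E[:3,:3].T@np.array([(uv[0]-p["cx"])/p["fx"],(uv[1]-p["cy"])/p["fy"],1]); o=-E[:3,:3].T@E[:3,3]
    return o+d*(z-o[2])/d[2]
def find(p,t,n=4):
    for d in ctrl.look_for(p,t)[:n]:
        w=world(p,d["position"]); print(t,round(d["p"],2),w.round(3),proj(p,w).round(0)[0])
def tool(X):
    s=ctrl.get_state(); return (R.from_quat(s["tcp_rot"]).inv().apply(np.array(X)-s["eef_pos"])*1000).round(1)
E
python3 - <<'E'
from h import *
for n in("side","top"):
    p=shot(n); save(p,n+"0.png"); print(n,np.array(p["extrinsics"]).round(3).tolist(),p["fx"])
    for t in("cell","clamp","jaw","trigger_bar","trigger","reagent","beaker","jar"): find(p,t)
s=ctrl.get_state(); print(s)
E
```

```text
side [[-0.983, -0.184, 0.016, 0.549], [-0.105, 0.485, -0.868, 0.14], [0.152, -0.855, -0.496, 0.866], [0.0, 0.0, 0.0, 1.0]] 385.6740945995409
cell 0.78 [ 0.58  -0.305  0.038] [297. 175.]
cell 0.75 [ 0.491 -0.336  0.059] [327. 167.]
cell 0.75 [ 0.39  -0.266  0.044] [359. 184.]
cell 0.71 [ 0.511 -0.169  0.045] [314. 195.]
clamp 0.76 [0.644 0.093 0.04 ] [240. 245.]
jaw 0.71 [0.672 0.09  0.16 ] [225. 196.]
jaw 0.62 [0.592 0.082 0.058] [264. 238.]
trigger_bar 0.73 [0.676 0.094 0.157] [223. 197.]
trigger 0.62 [0.672 0.087 0.161] [226. 194.]
reagent 0.82 [0.653 0.359 0.083] [187. 316.]
reagent 0.45 [ 0.723 -0.193  0.058] [242. 180.]
beaker 0.97 [ 0.723 -0.192  0.059] [242. 180.]
jar 0.8 [0.444 0.369 0.051] [315. 356.]
jar 0.29 [0.646 0.094 0.038] [239. 245.]
jar 0.25 [ 0.719 -0.192  0.058] [243. 180.]
top [[-0.029, -0.999, 0.018, 0.013], [-0.998, 0.028, -0.064, 0.563], [0.064, -0.02, -0.998, 1.396], [0.0, 0.0, 0.0, 1.0]] 519.1608906719283
cell 0.89 [ 0.583 -0.321  0.057] [400. 196.]
cell 0.85 [ 0.506 -0.261  0.056] [378. 225.]
cell 0.82 [ 0.512 -0.177  0.056] [347. 224.]
cell 0.73 [ 0.391 -0
[... 425 characters left out ...]
]
{'time': 0.9, 'qpos': array([-1.49497421e+00,  2.86269577e-01,  1.57669401e+00,  8.95698356e-06,
        1.27859395e+00, -1.49981828e-01]), 'dq': array([-0.00170001,  0.00045135, -0.00073313, -0.00189102, -0.00168818,
        0.00048935]), 'joint_efforts': array([ 5.99934392e-04, -4.05959916e+01, -2.92944092e+01, -2.27423925e-04,
        4.62002590e-04, -4.10356336e-06]), 'eef_pos': array([ 0.15116767, -0.65784471,  0.25334842]), 'tcp_rot': array([9.93633485e-01, 1.12660988e-01, 3.63483236e-06, 1.77049162e-05]), 'contact_force': array([-0.16494614, -0.02622284,  0.22103023]), 'wrist_torque': array([ 0.03804794, -0.03828676,  0.01723108]), 'finger_force': 0.0, 'opening': 0.9992866096040133}
```

View pics/side0.png

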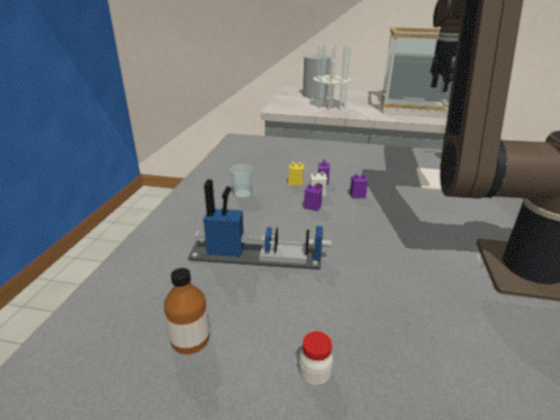

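View pics/top0.png

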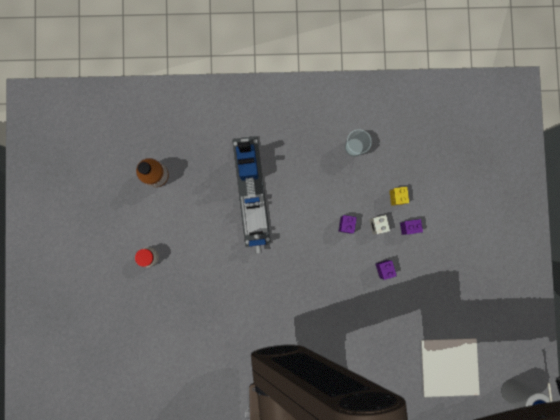

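The top view shows the candidates: white block (381,225), purple (348,224), (412,227) and (387,270), and yellow (400,196). The white one matches the description. The side view agrees, with white at (318,182). The clamp runs from its handle at (245,145) to its foot at (258,238). Next is one close crop of the cells and the clamp.

```bash
python3 - <<'E'
from h import *
p=shot("top")
a=cv2.resize(p["color"][180:255,335:435,::-1],None,fx=6,fy=6,interpolation=cv2.INTER_CUBIC)
cv2.imwrite("pics/cell1.png",a)
b=cv2.resize(p["color"][130:260,220:290,::-1],None,fx=4.5,fy=4.5,interpolation=cv2.INTER_CUBIC)
q=shot("side")
c=cv2.resize(q["color"][160:280,175:345,::-1],None,fx=2.8,fy=2.8,interpolation=cv2.INTER_CUBIC)
H=max(b.shape[0],c.shape[0]); f=lambda i:cv2.copyMakeBorder(i,0,H-i.shape[0],0,0,cv2.BORDER_CONSTANT)
cv2.imwrite("pics/clamp1.png",np.hstack([f(b),f(c)]))
# white mask top face
hsv=cv2.cvtColor(p["color"],cv2.COLOR_RGB2HSV)
m=((hsv[...,2]>150)&(hsv[...,1]<60)).astype(np.uint8); m[:180]=0;m[260:]=0;m[:,:335]=0;m[:,435:]=0
cs,_=cv2.findContours(m,cv2.RETR_EXTERNAL,cv2.CHAIN_APPROX_NONE); k=max(cs,key=cv2.contourArea)
r=cv2.minAreaRect(k); bx=cv2.boxPoints(r); print(r,bx.tolist())
for v in bx: print(onplane(p,v,0.06).round(4))
print(onplane(p,r[0],0.06))
E
```

```text
((381.0294494628906, 224.11764526367188), (16.249887466430664, 13.096923828125), 75.96376037597656) [[372.7059326171875, 217.8235321044922], [385.41180419921875, 214.6470489501953], [389.35296630859375, 230.41175842285156], [376.6470947265625, 233.58824157714844]]
[ 0.5264 -0.2459  0.06  ]
[ 0.5339 -0.28    0.06  ]
[ 0.4919 -0.2886  0.06  ]
[ 0.4845 -0.2546  0.06  ]
[ 0.50912294 -0.26725959  0.06      ]
```

View pics/cell1.png

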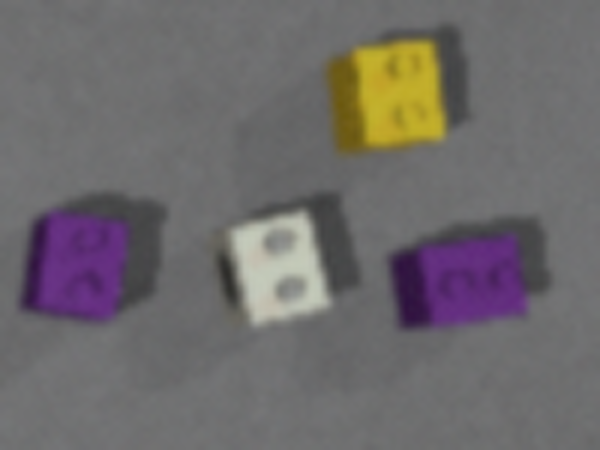

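View pics/clamp1.png

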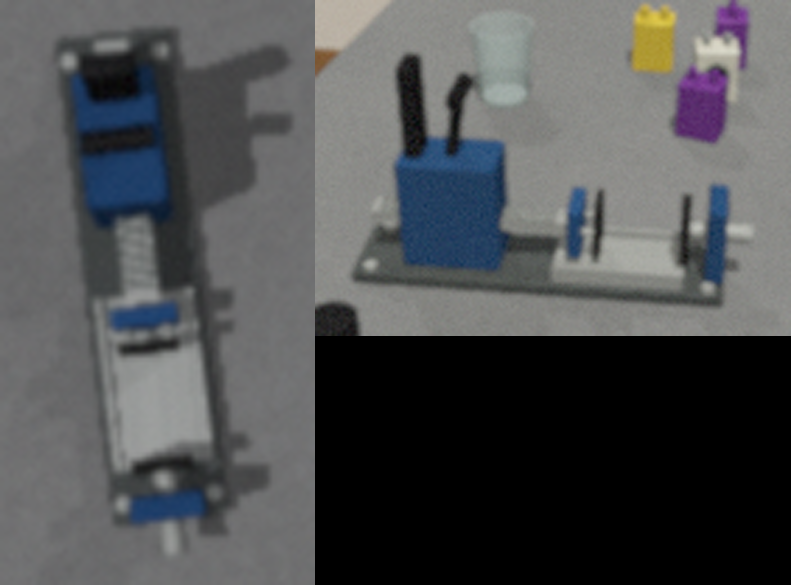

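The crop confirms the white cell: its ports run along the 44 mm side, and its dark window is on the left, +y side. The clamp crop shows the handle at top px (245,147), the bar at (246,161), the jaw plate at (253,207), the foot at (256,233) and the post at (257,242). I'll fit the clamp pose from these pixels.

```bash
cat > fit.py <<'E'
from h import *
from scipy.optimize import least_squares
T=lambda u,v:(220+u/4.5,130+v/4.5)
S=lambda u,v:(175+(u-315)/2.8,160+v/2.8)
pt=shot("top");ps=shot("side")
top=[(T(168,506),(127,0,82)),(T(117,138),(-74,0,169)),(T(57,42),(-150,-35,8)),(T(178,30),(-150,35,8)),(T(115,522),(150,-35,8)),(T(230,508),(150,35,8))]
sid=[(S(718,190),(127,0,82)),(S(410,60),(-112,0,187)),(S(460,88),(-74,0,164)),(S(355,278),(-150,-35,0)),(S(720,303),(150,-35,0))]
def c2w(q,X):
    X=np.array(X,float)/1000; c,s=np.cos(q[2]),np.sin(q[2]); return np.c_[q[0]+c*X[:,0]-s*X[:,1],q[1]+s*X[:,0]+c*X[:,1],X[:,2]]
def res(q):
    return np.r_[(proj(pt,c2w(q,[b for _,b in top]))-[a for a,_ in top]).ravel(),(proj(ps,c2w(q,[b for _,b in sid]))-[a for a,_ in sid]).ravel()]
r=least_squares(res,[.6,.08,np.pi],loss="soft_l1"); q=r.x; print(q,res(q).reshape(-1,2).round(1).tolist())
print("bed",c2w(q,[(64,0,20)]),"bar",c2w(q,[(-74,0,162)]))
for n,z,uv in(("jaw",72,T(145,315)),("plate",72,T(148,348)),("foot",70,T(165,463))):
    w=onplane(pt,uv,z/1000)[:2]-q[:2]; c,s=np.cos(q[2]),np.sin(q[2]); print(n,(c*w[0]+s*w[1]).round(4),(-s*w[0]+c*w[1]).round(4))
np.save("q.npy",q)
# cell in side view: white
E
python3 fit.py
python3 - <<'E'
from h import *
print(proj(shot("side"),[[.509,-.267,.03],[.509,-.267,.06]]))
for z in (.06,.0): print(proj(shot("top"),[[.509,-.267,z]]))
print(tool([.509,-.267,.3]), R.from_quat(ctrl.get_state()["tcp_rot"]).as_matrix().round(3))
E
```

```text
[0.60693237 0.071987   3.23225135] [[-0.2, -3.9], [0.6, -4.1], [0.9, 1.1], [-0.8, 0.8], [0.6, 2.6], [0.5, 2.6], [-3.3, 1.6], [-4.1, -1.3], [-3.5, -0.5], [2.1, 0.8], [3.9, 1.5]]
bed [[0.54319519 0.06619279 0.02      ]] bar [[0.68062847 0.07868656 0.162     ]]
jaw 0.0253 -0.0014
plate 0.0446 -0.0019
foot 0.1121 0.0001
[[317.94061258 184.70835814]
 [318.53251064 175.61422406]]
[[380.93370432 224.16690491]]
[[376.34298928 224.87179745]]
[ 436.3 -300.8  -46.7] [[ 0.975  0.224  0.   ]
 [ 0.224 -0.975  0.   ]
 [ 0.    -0.    -1.   ]]
```

```bash
sed -i 's/^r=least.*/off=lambda L,d:[(a,(b[0]+d*(abs(b[0])==150),b[1],b[2])) for a,b in L]\nt0,s0=top,sid\ndef res2(v):\n    global top,sid\n    top,sid=off(t0,v[3]*1000),off(s0,v[3]*1000); return res(v[:3])\nr=least_squares(res2,[.6,.08,np.pi,0],loss="soft_l1"); q=r.x; print(q,res2(q).reshape(-1,2).round(1).tolist())/' fit.py; python3 fit.py
```

```text
[ 0.59835626  0.07153286  3.23444843 -0.01451859] [[0.2, -0.6], [0.8, -0.6], [0.4, -1.0], [-1.3, -1.3], [0.3, 0.5], [0.3, 0.4], [0.7, 1.8], [-0.1, -0.9], [0.4, -0.2], [-0.5, 0.8], [1.3, 1.3]]
bed [[0.53463198 0.06559863 0.02      ]] bar [[0.67203747 0.07839432 0.162     ]]
jaw 0.0167 -0.0011
plate 0.036 -0.0016
foot 0.1035 0.0002
```

The pose fit is good to about 1 px. The foot is at about x=98 and the jaw face at about x=39 in the clamp frame. I'll move above the cell.

Request:
{"api": "send_rows", "payload": {"rows": "0 0 -11 55 -38 0 1;0 0 -22 110 -76 0 1;0 0 -33 165 -114 0 1;0 0 -44 220 -152 0 1;0 0 -55 275 -190 0 1;0 0 -66 330 -228 0 1;0 0 -77 385 -265 0 1;0 0 -88 436 -301 0 1"}}

```text
time: 2.35
eef_pos: [0.4899, -0.2873, 0.2538]
tcp_rot: [0.648, 0.762, -0.0, 0.001]
contact_force: [0.6, -0.3, 0.0]
opening: 0.998
finger_force: 0.0
```

Request:
{"api": "send_rows", "payload": {"rows": "0 0 0 0 0 60 1;0 0 0 0 0 90 1;0 0 0 0 0 90 1"}}

```text
time: 2.72
eef_pos: [0.4873, -0.2874, 0.1603]
tcp_rot: [0.65, 0.76, 0.0, -0.003]
contact_force: [-0.5, -0.3, 0.7]
opening: 1.0
finger_force: 0.0
```

```bash
python3 - <<'E'
from h import *
s=ctrl.get_state(); print(s["time"],s["eef_pos"],R.from_quat(s["tcp_rot"]).as_matrix().round(3).tolist(),s["qpos"],tool([.509,-.267,.06]))
p=shot("top");save(p,"c2.png",(310,160,450,280),4)
q=shot("side")
a=cv2.resize(q["color"][120:230,270:390,::-1],None,fx=4,fy=4,interpolation=cv2.INTER_CUBIC)
b=cv2.resize(p["color"][170:280,330:430,::-1],None,fx=4,fy=4,interpolation=cv2.INTER_CUBIC)
cv2.imwrite("pics/c2.png",np.hstack([b,a]))
E
```

```text
2.725 [ 0.48726339 -0.28736472  0.16027298] [[-0.155, 0.988, -0.005], [0.988, 0.155, 0.004], [0.005, -0.004, -1.0]] [-7.12170127e-01  1.46499240e-01  1.92112751e+00 -1.76944310e-05
  1.08062473e+00 -8.67698774e-01] [ 16.2  25.1 100.2]
```

View pics/c2.png

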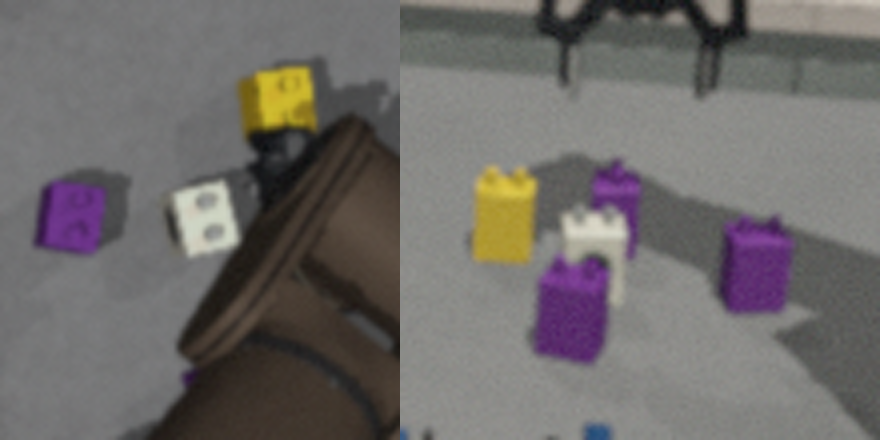

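The view shows the white cell at top px (381,224), its window facing the side camera, and the neighbours clear of the finger paths. I'll align, descend and grasp.

Request:
{"api": "send_rows", "payload": {"rows": "0 0 -3 16 25 0 1;0 0 -3 16 25 0 1;0 0 -3 16 25 0 1;0 0 -3 16 25 40 1;0 0 -3 16 25 80 1;0 0 -3 16 25 114 1;0 0 -3 16 25 114 1;0 0 -3 16 25 114 1"}}

```text
time: 3.82
eef_pos: [0.5116, -0.2704, 0.051]
tcp_rot: [0.63, 0.776, -0.0, 0.001]
contact_force: [1.1, 0.1, 0.1]
opening: 1.002
finger_force: 0.0
```

Request:
{"api": "send_rows", "payload": {"rows": "0 0 0 0 0 0 -0.2;0 0 0 0 0 0 -0.4;0 0 0 0 0 0 -0.6;0 0 0 0 0 0 -0.6;0 0 0 0 0 0 -0.6;0 0 0 0 0 0 -0.6", "grip_force": 35}}

```text
time: 4.58
eef_pos: [0.5118, -0.2698, 0.0507]
tcp_rot: [0.63, 0.777, 0.0, 0.001]
contact_force: [-0.4, -0.0, 6.7]
opening: 0.512
finger_force: 37.0
```

Request:
{"api": "send_rows", "payload": {"rows": "0 0 0 0 0 -50 -0.6;0 0 0 0 0 -100 -0.6;0 0 0 0 0 -150 -0.6;0 0 0 0 0 -150 -0.6;0 0 0 0 0 -150 -0.6"}}

```text
time: 5.2
eef_pos: [0.5099, -0.2685, 0.1974]
tcp_rot: [0.63, 0.777, -0.0, -0.002]
contact_force: [-0.5, -0.1, -3.0]
opening: 0.509
finger_force: 37.0
```

```bash
python3 - <<'E'
from h import *
q=np.load("q.npy"); s=ctrl.get_state(); M=R.from_quat(s["tcp_rot"]).as_matrix()
cx=np.array([np.cos(q[2]),np.sin(q[2]),0])
t=np.r_[q[:2],0]+.070*cx; t[2]=.2
print(s["time"],s["eef_pos"],s["opening"],s["contact_force"],tool(t))
a=np.degrees(np.arctan2(M[1,0],M[0,0])); c=np.degrees(q[2]); print("yaw x",a,"clamp x yaw",c,"turn about tool z",-((c-a+90)%180-90))
print(M.round(3))
E
```

```text
5.2 [ 0.50988974 -0.2685138   0.19739556] 0.5086116463391607 [-0.5205     -0.12372017 -2.98601427] [322.5  87.1  -2. ]
yaw x 101.88454988037803 clamp x yaw 185.32024396566158 turn about tool z -83.43569408528356
[[-0.206  0.979 -0.003]
 [ 0.979  0.206  0.002]
 [ 0.003 -0.002 -1.   ]]
```

Request:
{"api": "send_rows", "payload": {"rows": "0 0 -10 40 11 0 -0.6;0 0 -21 81 22 0 -0.6;0 0 -31 121 33 0 -0.6;0 0 -42 161 44 0 -0.6;0 0 -52 201 55 0 -0.6;0 0 -63 242 66 0 -0.6;0 0 -73 282 76 0 -0.6;0 0 -83.4 322 87 0 -0.6"}}

```text
time: 6.2
eef_pos: [0.5277, 0.0652, 0.1957]
tcp_rot: [-0.049, 0.999, 0.0, -0.003]
contact_force: [-0.1, -0.9, -2.4]
opening: 0.507
finger_force: 37.1
```

Request:
{"api": "send_rows", "payload": {"rows": "0 0 0 0 0 0 -0.6;0 0 0 0 0 0 -0.6;0 0 0 0 0 0 -0.6"}}

```text
time: 6.58
eef_pos: [0.5293, 0.0628, 0.1982]
tcp_rot: [-0.045, 0.999, -0.0, -0.001]
contact_force: [-0.2, -0.1, -3.4]
opening: 0.506
finger_force: 37.1
```

```bash
cat > st.py <<'E'
from h import *
import sys
q=np.load("q.npy"); s=ctrl.get_state(); M=R.from_quat(s["tcp_rot"]).as_matrix()
c,n=np.cos(q[2]),np.sin(q[2]); w=s["eef_pos"][:2]-q[:2]
print("t",round(s["time"],2),"clamp frame tcp mm",np.round([(c*w[0]+n*w[1])*1e3,(-n*w[0]+c*w[1])*1e3,s["eef_pos"][2]*1e3],1),"yaw x",round(np.degrees(np.arctan2(M[1,0],M[0,0]))-np.degrees(q[2]),2),"tilt",M[:,2].round(3),"F",s["contact_force"].round(1),"op",s["opening"].round(3))
def pair(f,bt=(220,130,290,260),bs=(175,160,345,280),kt=4.5,ks=2.8):
    p=shot("top");r=shot("side");ims=[cv2.resize(i["color"][b[1]:b[3],b[0]:b[2],::-1],None,fx=k,fy=k,interpolation=cv2.INTER_CUBIC) for i,b,k in((p,bt,kt),(r,bs,ks))]
    H=max(i.shape[0] for i in ims); cv2.imwrite("pics/"+f,np.hstack([cv2.copyMakeBorder(i,0,H-i.shape[0],0,0,cv2.BORDER_CONSTANT) for i in ims])); return p,r
E
python3 - <<'E'
from st import *
pair("h3.png",bt=(215,130,305,260),bs=(190,110,350,280),kt=4.4,ks=2.5)
E
```

```text
Traceback (most recent call last):
  File "st.py", line 5, in <module>
    print("t",round(s["time"],2),"clamp frame tcp mm",np.round([(c*w[0]+n*w[1])*1e3,(-n*w[0]+c*w[1])*1e3,s["eef_pos"][2]*1e3],1),"yaw x",round(np.degrees(np.arctan2(M[1,0],M[0,0]))-np.degrees(q[2]),2),"tilt",M[:,2].round(3),"F",s["contact_force"].round(1),"op",s["opening"].round(3))
                                                                                                                                                                                                                                                                     ^^^^^^^^^^^^^^^^^^
AttributeError: 'float' object has no attribute 'round'
```

```bash
sed -i 's/s\["opening"\].round(3)/round(s["opening"],3)/' st.py
python3 - <<'E'
from st import *
pair("h3.png",bt=(215,130,305,260),bs=(190,110,350,280),kt=4.4,ks=2.5)
E
```

```text
t 6.58 clamp frame tcp mm [ 69.6   2.3 198.2] yaw x -360.15 tilt [-0.002 -0.    -1.   ] F [-0.2 -0.1 -3.4] op 0.506
```

View pics/h3.png

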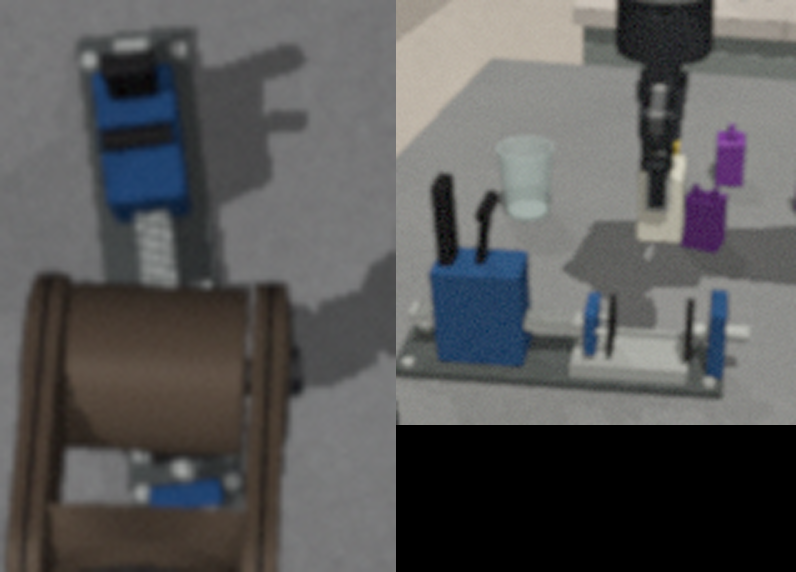

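```bash
python3 - <<'E'
from st import *
p=shot("side"); c2=lambda X:np.c_[q[0]+c*X[:,0]-n*X[:,1],q[1]+n*X[:,0]+c*X[:,1],X[:,2]]
for y in(-.022,.022): print(proj(p,c2(np.array([[.0516,y,.148],[.0876,y,.148],[.0876,y,.19]]))).round(1).tolist())
print("foot face/jaw face",proj(p,c2(np.array([[.097,-.015,.05],[.039,-.02,.05],[.127,-.02,.082]]))).round(1).tolist())
m=p["color"].astype(int); 
for r in (203,): print(m[r,280:315].sum(1).tolist())
E
```

```text
t 6.67 clamp frame tcp mm [ 69.3   2.4 198.9] yaw x -360.15 tilt [-0.001 -0.    -1.   ] F [-0.9  0.1 -2.8] op 0.509
[[284.9, 206.4], [302.3, 207.4], [303.1, 189.3]]
[[286.8, 196.5], [303.4, 197.4], [304.1, 179.9]]
foot face/jaw face [[305.0, 244.7], [278.6, 244.2], [319.4, 234.7]]
[281, 271, 260, 278, 271, 324, 416, 487, 493, 503, 503, 503, 503, 510, 502, 497, 505, 505, 497, 499, 505, 502, 490, 432, 322, 209, 190, 183, 189, 200, 187, 185, 196, 188, 187]
```

The cell hangs level, its bottom at side px row 206, between the jaw plate (278) and the foot (306). It sits about 2 mm towards the foot and 3 mm off in y. I'll correct that and lower it.

Request:
{"api": "send_rows", "payload": {"rows": "0 0 0 -1 3 0 -0.6;0 0 0 -1 3 30 -0.6;0 0 0 -1 3 60 -0.6;0 0 0 -1 3 90 -0.6;0 0 0 -1 3 110 -0.6;0 0 0 -1 3 118 -0.6;0 0 0 -1 3 118 -0.6;0 0 0 -1 3 118 -0.6"}}

```text
time: 7.72
eef_pos: [0.5314, 0.0667, 0.0826]
tcp_rot: [-0.046, 0.999, -0.0, 0.001]
contact_force: [-0.0, 0.2, -2.3]
opening: 0.508
finger_force: 37.0
```

```bash
python3 - <<'E'
from st import *
p,r=pair("low4.png",bt=(225,180,290,260),bs=(235,190,345,280),kt=4.4,ks=4.6)
E
```

```text
t 7.72 clamp frame tcp mm [67.1 -1.4 82.6] yaw x -360.04 tilt [ 0.002 -0.    -1.   ] F [-0.   0.2 -2.3] op 0.508
```

View pics/low4.png

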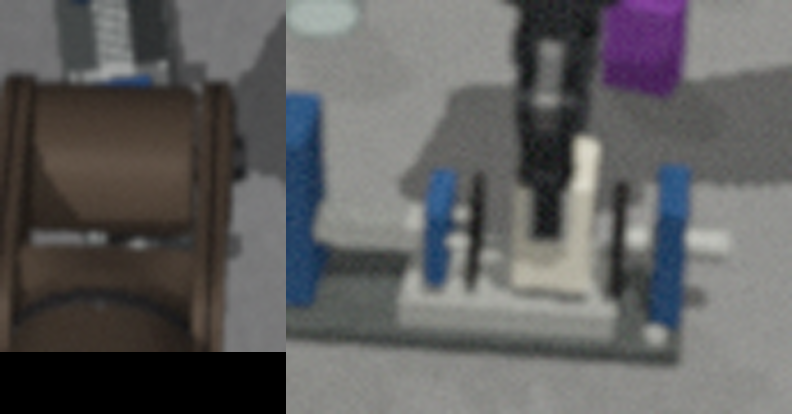

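The cell hangs between the jaw plate (crop x≈480) and the foot (≈615), about 12 mm above the bed. I'll lower it the rest of the way.

Request:
{"api": "send_rows", "payload": {"rows": "0 0 0 0 0 5 -0.6;0 0 0 0 0 9 -0.6;0 0 0 0 0 10 -0.6;0 0 0 0 0 11 -0.6;0 0 0 0 0 11 -0.6;0 0 0 0 0 11 -0.6"}}

```text
time: 8.57
eef_pos: [0.5305, 0.0669, 0.0708]
tcp_rot: [-0.046, 0.999, 0.0, -0.0]
contact_force: [-3.7, 0.4, 3.1]
opening: 0.511
finger_force: 37.6
```

Request:
{"api": "send_rows", "payload": {"rows": "0 0 0 0 0 1 -0.6;0 0 0 0 0 1 -0.6;0 0 0 0 0 2 -0.6;0 0 0 0 0 2 -0.6"}}

```text
time: 9.07
eef_pos: [0.5306, 0.0669, 0.0707]
tcp_rot: [-0.046, 0.999, -0.0, -0.001]
contact_force: [-8.6, 0.2, 15.9]
opening: 0.508
finger_force: 39.1
```

Request:
{"api": "send_rows", "payload": {"rows": "0 0 0 0 0 0 0.5;0 0 0 0 0 0 0.8;0 0 0 0 0 0 0.8;0 0 0 0 0 -30 0.8;0 0 0 0 0 -80 0.8;0 0 0 0 0 -130 0.8;0 0 0 0 0 -180 0.8;0 0 0 0 0 -190 0.8"}}

```text
time: 10.07
eef_pos: [0.5325, 0.0667, 0.263]
tcp_rot: [-0.046, 0.999, -0.0, 0.004]
contact_force: [0.2, 0.6, -0.6]
opening: 0.902
finger_force: 0.0
```

Request:
{"api": "send_rows", "payload": {"rows": "0 0 0 -20 0 0 0.8;0 0 0 -20 0 0 0.8"}}

```text
time: 10.32
eef_pos: [0.5504, 0.0686, 0.2569]
tcp_rot: [-0.046, 0.999, 0.0, -0.001]
contact_force: [0.0, 0.1, -0.4]
opening: 0.898
finger_force: 0.0
```

```bash
python3 - <<'E'
from st import *
p=shot("top");r=shot("side")
b=(-74,0,162); w=lambda X:np.array([q[0]+(c*X[0]-n*X[1])/1e3,q[1]+(n*X[0]+c*X[1])/1e3,X[2]/1e3])
for x in(p,r): find(x,"trigger_bar",2); find(x,"cell",5)
print("bar",w(b),"mid",w((-90,0,162)))
pair("pl5.png",bt=(215,130,305,260),bs=(190,140,350,280),kt=4.4,ks=2.5)
E
```

```text
t 10.32 clamp frame tcp mm [ 48.   -1.5 256.9] yaw x -360.04 tilt [-0.002  0.    -1.   ] F [ 0.   0.1 -0.4] op 0.898
cell 0.78 [ 0.583 -0.319  0.06 ] [399. 196.]
cell 0.62 [ 0.503 -0.349  0.056] [411. 225.]
cell 0.52 [ 0.391 -0.277  0.066] [387. 269.]
cell 0.5 [ 0.514 -0.177  0.056] [347. 223.]
cell 0.48 [0.513 0.063 0.077] [256. 226.]
trigger_bar 0.7 [0.676 0.091 0.157] [224. 197.]
cell 0.82 [0.526 0.091 0.067] [293. 240.]
cell 0.7 [ 0.51  -0.167  0.044] [314. 196.]
cell 0.62 [ 0.39  -0.265  0.044] [359. 185.]
cell 0.59 [ 0.495 -0.336  0.044] [325. 172.]
cell 0.59 [ 0.58  -0.304  0.04 ] [297. 175.]
bar [0.67203747 0.07839432 0.162     ] mid [0.68796854 0.07987788 0.162     ]
```

View pics/pl5.png

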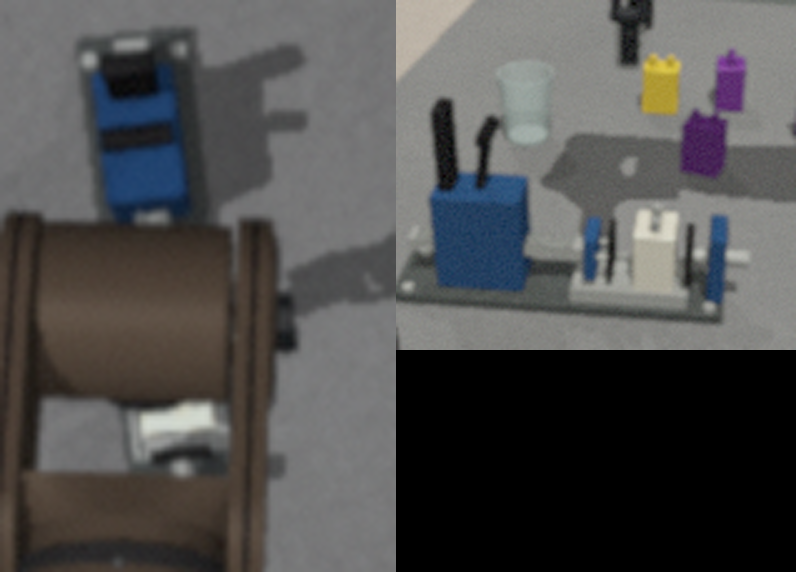

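The cell stands upright in the bed with gaps on both sides: jaw plate at crop x≈612, cell 635–680, foot ≈690. Next I'll turn the gripper and straddle the bar and handle, then pull the bar with one pad by moving the arm. That allows fine position and force control.

Request:
{"api": "send_rows", "payload": {"rows": "0 0 10.6 -20 -1 0 0.8;0 0 21 -40 -1 0 0.8;0 0 32 -60 -1 0 0.8;0 0 42 -80 -1 0 0.8;0 0 53 -100 -1 0 0.8;0 0 63 -120 -1 0 0.8;0 0 74 -140 -1 0 0.8;0 0 84.5 -140 -1 0 0.8"}}

```text
time: 11.72
eef_pos: [0.6907, 0.0805, 0.2579]
tcp_rot: [0.64, 0.768, -0.0, -0.0]
contact_force: [0.4, -0.1, -0.8]
opening: 0.902
finger_force: 0.0
```

Request:
{"api": "send_rows", "payload": {"rows": "0 0 5.5 0 0 0 0.8;0 0 5.5 0 0 0 0.8;0 0 5.5 0 0 0 0.8"}}

```text
time: 12.1
eef_pos: [0.6898, 0.0805, 0.2583]
tcp_rot: [0.673, 0.739, -0.0, -0.0]
contact_force: [0.6, -0.4, 0.5]
opening: 0.903
finger_force: 0.0
```

```bash
python3 st.py
```

```text
t 12.1 clamp frame tcp mm [-91.9  -0.5 258.3] yaw x -89.94 tilt [-0.  0. -1.] F [ 0.6 -0.4  0.5] op 0.903
```

Request:
{"api": "send_rows", "payload": {"rows": "0 0 0 0 0 40 0.8;0 0 0 0 0 80 0.8;0 0 0 0 0 96 0.8;0 0 0 0 0 96 0.8;0 0 0 0 0 96 0.8"}}

```text
time: 12.72
eef_pos: [0.6911, 0.0805, 0.1647]
tcp_rot: [0.674, 0.739, 0.001, 0.001]
contact_force: [0.2, -0.3, -0.0]
opening: 0.902
finger_force: 0.0
```

Request:
{"api": "send_rows", "payload": {"rows": "0 0 0 0 5 0 0.8;0 0 0 0 10 0 0.8;0 0 0 0 10 0 0.8;0 0 0 0 10 0 0.8", "grip_force": 60}}

```text
time: 13.22
eef_pos: [0.6999, 0.0815, 0.1623]
tcp_rot: [0.674, 0.739, -0.0, -0.0]
contact_force: [0.2, 0.0, 0.0]
opening: 0.901
finger_force: 0.0
```

```bash
python3 st.py
```

```text
t 13.22 clamp frame tcp mm [-102.    -0.5  162.3] yaw x -90.02 tilt [-0.  0. -1.] F [0.2 0.  0. ] op 0.901
```

Request:
{"api": "send_rows", "payload": {"rows": "0 0 0 0 4 0 0.8;0 0 0 0 8 0 0.8;0 0 0 0 12 0 0.8;0 0 0 0 12 0 0.8"}}

```text
time: 13.72
eef_pos: [0.7119, 0.0826, 0.1624]
tcp_rot: [0.674, 0.739, -0.0, -0.0]
contact_force: [-2.7, -0.8, 2.4]
opening: 0.898
finger_force: 1.3
```

Request:
{"api": "send_rows", "payload": {"rows": "0 0 0 0 4 0 0.8;0 0 0 0 8 0 0.8;0 0 0 0 8 0 0.8"}}

```text
time: 14.1
eef_pos: [0.7202, 0.0833, 0.1623]
tcp_rot: [0.674, 0.739, 0.0, 0.0]
contact_force: [-2.2, 0.7, 2.2]
opening: 0.897
finger_force: 1.1
```

```bash
python3 - <<'E'
from st import *
print(s["finger_force"])
pair("tr6.png",bt=(215,130,305,260),bs=(190,140,350,280),kt=4.4,ks=2.5)
E
```

```text
t 14.1 clamp frame tcp mm [-122.4   -0.4  162.3] yaw x -90.03 tilt [ 0.001  0.    -1.   ] F [-2.2  0.7  2.2] op 0.897
1.1226525530219078
```

View pics/tr6.png

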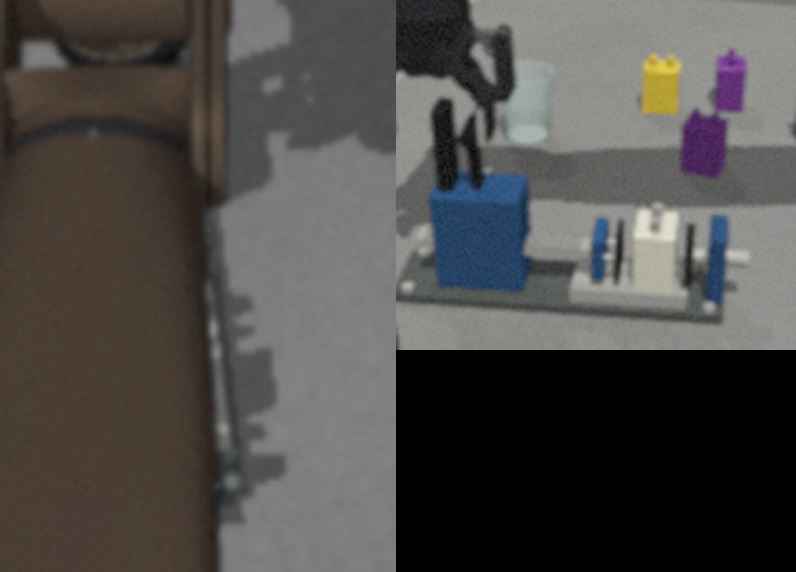

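The jaw plate moved from crop x≈612 to 619, about 6 mm, so the trigger works. I'll finish this stroke, then release and track the jaw numerically.

Request:
{"api": "send_rows", "payload": {"rows": "0 0 0 0 2 0 0.8;0 0 0 0 3 0 0.8;0 0 0 0 3 0 0.8"}}

```text
time: 14.58
eef_pos: [0.7228, 0.0836, 0.1623]
tcp_rot: [0.674, 0.739, 0.0, 0.0]
contact_force: [-2.5, -0.0, 1.9]
opening: 0.904
finger_force: 1.3
```

Request:
{"api": "send_rows", "payload": {"rows": "0 0 0 0 -8 0 0.8;0 0 0 0 -16 0 0.8;0 0 0 0 -23 0 0.8;0 0 0 0 -23 0 0.8;0 0 0 0 -23 0 0.8"}}

```text
time: 15.2
eef_pos: [0.7001, 0.0814, 0.1628]
tcp_rot: [0.674, 0.739, 0.0, 0.0]
contact_force: [0.2, 0.0, -0.4]
opening: 0.9
finger_force: 0.0
```

```bash
cat > meas.py <<'E'
from st import *
from scipy.ndimage import map_coordinates
c2=lambda X:np.c_[q[0]+c*X[:,0]-n*X[:,1],q[1]+n*X[:,0]+c*X[:,1],X[:,2]]
def prof(z,y=-.018,N=4):
    xs=np.arange(.0,.130,.0005); im=0
    for _ in range(N):
        p=shot("side"); im=im+cv2.GaussianBlur(p["color"].astype(float),(1,5),1)/N
    uv=proj(p,c2(np.c_[xs,0*xs+y,0*xs+z])); return xs,np.stack([map_coordinates(im[...,k],[uv[:,1],uv[:,0]],order=1) for k in range(3)],1)
if __name__=="__main__":
    xs,P=prof(.062)
    print("finger",round(s["finger_force"],1))
    for x,v in list(zip(xs,P))[::4]: print(round(x*1e3),v.round().astype(int).tolist(),end=" | ")
E
python3 meas.py
```

```text
t 15.2 clamp frame tcp mm [-102.2   -0.4  162.8] yaw x -90.03 tilt [ 0.001  0.    -1.   ] F [ 0.2  0.  -0.4] op 0.9
finger 0.0
0 [143, 145, 140] | 2 [142, 144, 138] | 4 [146, 147, 142] | 6 [154, 155, 149] | 8 [163, 164, 158] | 10 [165, 167, 160] | 12 [156, 157, 152] | 14 [128, 133, 134] | 16 [89, 101, 117] | 18 [55, 79, 110] | 20 [41, 72, 109] | 22 [38, 71, 109] | 24 [39, 70, 108] | 26 [45, 70, 102] | 28 [72, 85, 103] | 30 [107, 112, 118] | 32 [130, 131, 130] | 34 [129, 129, 125] | 36 [103, 102, 99] | 38 [64, 64, 62] | 40 [44, 44, 42] | 42 [75, 75, 73] | 44 [119, 119, 116] | 46 [143, 143, 139] | 48 [148, 148, 144] | 50 [151, 150, 143] | 52 [161, 159, 148] | 54 [173, 170, 156] | 56 [179, 176, 161] | 58 [180, 176, 161] | 60 [180, 176, 161] | 62 [180, 176, 162] | 64 [180, 176, 161] | 66 [179, 176, 161] | 68 [179, 176, 161] | 70 [180, 176, 161] | 72 [179, 176, 161] | 74 [179, 176, 161] | 76 [180, 176, 161] | 78 [180, 176, 161] | 80 [180, 177, 161] | 82 [180, 177, 161] | 84 [178, 175, 160] | 86 [170, 168, 153] | 88 [152, 150, 138] | 90 [136, 136, 130] | 92 [140, 140, 137] | 94 [140, 140, 137] | 96 [121, 122, 119] | 98 [83, 83, 81] | 100 [55, 55, 54] | 102 [71, 71, 68] | 104 [120, 121, 115] | 106 [160, 161, 155] | 108 [179, 180, 174] | 110 [182, 183, 177] | 112 [177, 177, 171] | 114 [156, 158, 152] | 116 [122, 124, 122] | 118 [82, 90, 99] | 120 [52, 70, 94] | 122 [38, 64, 96] | 124 [36, 64, 98] | 126 [35, 65, 98] | 128 [37, 65, 98] |
```

Request:
{"api": "send_rows", "payload": {"rows": "0 0 0 0 8 0 0.8;0 0 0 0 14 0 0.8;0 0 0 0 19 0 0.8;0 0 0 0 23 0 0.8;0 0 0 0 23 0 0.8;0 0 0 0 12 0 0.8;0 0 0 0 0 0 0.8;0 0 0 0 0 0 0.8"}}

```text
time: 16.4
eef_pos: [0.6989, 0.0815, 0.1623]
tcp_rot: [0.674, 0.739, 0.0, 0.0]
contact_force: [-0.3, -0.1, 0.3]
opening: 0.895
finger_force: 0.0
```

```bash
cat > m2.py <<'E'
from meas import *
xs,P=prof(.062); xs=xs*1e3; b=P.sum(1)/3; sat=P[:,2]-P[:,0]
i=np.argmax(sat*(xs<80)); j=i+np.argmax(sat[i:]<35); print("blue edge",xs[j])
k=j+np.argmin(b[j:j+30]); w=slice(max(k-8,0),k+9); h=np.clip(110-b[w],0,None); print("plate centre",(h*xs[w]).sum()/h.sum(),b[k])
m=(xs>92)&(xs<108); h=np.clip(110-b[m],0,None); print("foot",(h*xs[m]).sum()/h.sum(),"blue-plate gap",(xs[k]-xs[j]))
wh=P[:,0]-P[:,2]>12; print("cell",xs[wh].min(),xs[wh].max(),"finger",s["finger_force"])
E
python3 m2.py
```

```text
t 16.4 clamp frame tcp mm [-101.1   -0.6  162.3] yaw x -90.03 tilt [ 0.  0. -1.] F [-0.3 -0.1  0.3] op 0.895
blue edge 36.5
plate centre 47.5073660282874 55.578002807755304
foot 100.28236966727205 blue-plate gap 11.5
cell 50.0 88.0 finger 0.0
```

Request:
{"api": "send_rows", "payload": {"rows": "0 0 0 0 8 0 0.8;0 0 0 0 13 0 0.8;0 0 0 0 18 0 0.8;0 0 0 0 23 0 0.8;0 0 0 0 23 0 0.8"}}

```text
time: 17.23
eef_pos: [0.7233, 0.0836, 0.1622]
tcp_rot: [0.674, 0.739, 0.0, 0.0]
contact_force: [-2.6, 0.3, 1.7]
opening: 0.899
finger_force: 1.2
```

Request:
{"api": "send_rows", "payload": {"rows": "0 0 0 0 -8 0 0.8;0 0 0 0 -16 0 0.8;0 0 0 0 -23 0 0.8;0 0 0 0 -23 0 0.8"}}

```text
time: 17.73
eef_pos: [0.6995, 0.0814, 0.1627]
tcp_rot: [0.674, 0.739, 0.0, 0.0]
contact_force: [-0.3, 0.0, -0.1]
opening: 0.902
finger_force: 0.0
```

```bash
python3 m2.py
```

```text
t 17.73 clamp frame tcp mm [-101.7   -0.5  162.7] yaw x -90.03 tilt [ 0.001  0.    -1.   ] F [-0.3  0.  -0.1] op 0.902
blue edge 44.0
plate centre 42.04215726876572 87.0945221949644
foot 100.19504842445251 blue-plate gap 0.0
cell 56.0 93.5 finger 0.0
```

Request:
{"api": "send_rows", "payload": {"rows": "0 0 0 0 5 0 0.8;0 0 0 0 9 0 0.8;0 0 0 0 13 0 0.8;0 0 0 0 13 0 0.8;0 0 0 0 13 0 0.8"}}

```text
time: 18.55
eef_pos: [0.7127, 0.0826, 0.1623]
tcp_rot: [0.674, 0.739, -0.0, -0.0]
contact_force: [-3.2, -0.2, 2.3]
opening: 0.897
finger_force: 1.7
```

Request:
{"api": "send_rows", "payload": {"rows": "0 0 0 0 3 0 0.8;0 0 0 0 4 0 0.8;0 0 0 0 4 0 0.8"}}

```text
time: 18.92
eef_pos: [0.7165, 0.083, 0.1625]
tcp_rot: [0.674, 0.739, -0.0, -0.0]
contact_force: [-4.5, -0.5, 3.7]
opening: 0.903
finger_force: 2.6
```

Request:
{"api": "send_rows", "payload": {"rows": "0 0 0 0 3 0 0.8;0 0 0 0 4 0 0.8;0 0 0 0 4 0 0.8;0 0 0 0 4 0 0.8"}}

```text
time: 19.42
eef_pos: [0.7203, 0.0834, 0.1626]
tcp_rot: [0.674, 0.739, -0.001, -0.001]
contact_force: [-6.2, -0.4, 4.3]
opening: 0.902
finger_force: 3.0
```

```bash
cat > m3.py <<'E'
from meas import *
xs,P=prof(.062); xs=xs*1e3; b=P.sum(1)/3; sat=P[:,2]-P[:,0]
i=np.argmax(sat*(xs<80)); j=i+np.argmax(sat[i:]<35); print("blue edge",xs[j])
m=(xs>xs[j])&(xs<xs[j]+22); print(list(zip(xs[m][::2],b[m][::2].round().astype(int))))
m=(xs>92)&(xs<108); print(list(zip(xs[m][::2],b[m][::2].round().astype(int))))
E
python3 m3.py
```

```text
t 19.43 clamp frame tcp mm [-122.5   -0.5  162.6] yaw x -90.02 tilt [-0.002 -0.    -1.   ] F [-6.2 -0.4  4.3] op 0.902
blue edge 50.0
[(np.float64(50.5), np.int64(94)), (np.float64(51.50000000000001), np.int64(104)), (np.float64(52.5), np.int64(114)), (np.float64(53.5), np.int64(114)), (np.float64(54.5), np.int64(110)), (np.float64(55.5), np.int64(100)), (np.float64(56.5), np.int64(85)), (np.float64(57.5), np.int64(78)), (np.float64(58.5), np.int64(87)), (np.float64(59.50000000000001), np.int64(97)), (np.float64(60.5), np.int64(120)), (np.float64(61.5), np.int64(143)), (np.float64(62.5), np.int64(155)), (np.float64(63.5), np.int64(166)), (np.float64(64.5), np.int64(170)), (np.float64(65.5), np.int64(173)), (np.float64(66.5), np.int64(173)), (np.float64(67.5), np.int64(173)), (np.float64(68.5), np.int64(173)), (np.float64(69.5), np.int64(173)), (np.float64(70.5), np.int64(172)), (np.float64(71.50000000000001), np.int64(173))]
[(np.float64(92.5), np.int64(173)), (np.float64(93.5), np.int64(171)), (np.float64(94.5), np.int64(168)), (np.float64(95.5), np.int64(155)), (np.float64(96.5), np.int64(142)), (np.float64(97.5), np.int64(117)), (np.float64(98.5), np.int64(91)), (np.float64(99.5), np.int64(72)), (np.float64(100.5), np.int64(57)), (np.float64(101.5), np.int64(59)), (np.float64(102.50000000000001), np.int64(82)), (np.float64(103.50000000000001), np.int64(106)), (np.float64(104.5), np.int64(130)), (np.float64(105.5), np.int64(153)), (np.float64(106.5), np.int64(164)), (np.float64(107.5), np.int64(176))]
```

Request:
{"api": "send_rows", "payload": {"rows": "0 0 0 0 -6 0 0.8;0 0 0 0 -13 0 0.8;0 0 0 0 -20 0 0.8;0 0 0 0 -20 0 0.8"}}

```text
time: 20.12
eef_pos: [0.7007, 0.0815, 0.1624]
tcp_rot: [0.674, 0.739, 0.0, 0.0]
contact_force: [0.2, -0.3, 0.2]
opening: 0.9
finger_force: 0.0
```

```bash
python3 m3.py | cut -c1-1100
```

```text
t 20.12 clamp frame tcp mm [-102.8   -0.5  162.4] yaw x -90.03 tilt [ 0.001  0.    -1.   ] F [ 0.2 -0.3  0.2] op 0.9
blue edge 49.5
[(np.float64(50.0), np.int64(101)), (np.float64(51.00000000000001), np.int64(110)), (np.float64(52.00000000000001), np.int64(118)), (np.float64(53.0), np.int64(123)), (np.float64(54.0), np.int64(116)), (np.float64(55.0), np.int64(109)), (np.float64(56.0), np.int64(94)), (np.float64(57.0), np.int64(79)), (np.float64(58.0), np.int64(83)), (np.float64(59.00000000000001), np.int64(91)), (np.float64(60.0), np.int64(108)), (np.float64(61.0), np.int64(131)), (np.float64(62.0), np.int64(149)), (np.float64(63.0), np.int64(160)), (np.float64(64.0), np.int64(169)), (np.float64(65.0), np.int64(171)), (np.float64(66.0), np.int64(173)), (np.float64(67.0), np.int64(173)), (np.float64(68.0), np.int64(173)), (np.float64(69.0), np.int64(173)), (np.float64(70.0), np.int64(173)), (np.float64(71.00000000000001), np.int64(173))]
[(np.float64(92.5), np.int64(173)), (np.float64(93.5), np.int64(170)), (np.float64(94.5), np.int64(167)), (np.float64(95.5), np.int64(154)), (np.float64(96.5), np.int64(141)), (np.float64(97.5), np.int64(117)), (np.float64(98.5), np.int64(90)), (np.float64(99.5), np.int64(71)), (np.float64(100.5), np.int64(56)), (np.float64(101.5), np.int64(59)), (np.float64(102.50000000000001), np.int64(82)), (np.float64(103.50000000000001), np.int64(106)), (np.float64(104.5), np.int64(130)), (np.float64(105.5), np.int64(153)), (np.float64(106.5), np.int64(164)), (np.float64(107.5), np.int64(175))]
```

Request:
{"api": "send_rows", "payload": {"rows": "0 0 0 0 3 0 0.8;0 0 0 0 6 0 0.8;0 0 0 0 7 0 0.8;0 0 0 0 7 0 0.8"}}

```text
time: 20.82
eef_pos: [0.707, 0.0821, 0.1625]
tcp_rot: [0.674, 0.739, -0.001, -0.001]
contact_force: [-5.4, -1.3, 3.5]
opening: 0.896
finger_force: 2.5
```

Request:
{"api": "send_rows", "payload": {"rows": "0 0 0 0 1 0 0.8;0 0 0 0 2 0 0.8;0 0 0 0 2 0 0.8"}}

```text
time: 21.2
eef_pos: [0.7084, 0.0822, 0.1627]
tcp_rot: [0.674, 0.739, -0.002, -0.002]
contact_force: [-7.4, -0.9, 4.7]
opening: 0.898
finger_force: 3.6
```

```bash
python3 m3.py | cut -c1-500 | head -3
```

```text
t 21.2 clamp frame tcp mm [-110.6   -0.4  162.7] yaw x -90.01 tilt [-0.005 -0.001 -1.   ] F [-7.4 -0.9  4.7] op 0.898
blue edge 49.5
[(np.float64(50.0), np.int64(91)), (np.float64(51.00000000000001), np.int64(101)), (np.float64(52.00000000000001), np.int64(110)), (np.float64(53.0), np.int64(116)), (np.float64(54.0), np.int64(112)), (np.float64(55.0), np.int64(107)), (np.float64(56.0), np.int64(93)), (np.float64(57.0), np.int64(78)), (np.float64(58.0), np.int64(82)), (np.float64(59.00000000000001), np.int64(90)), (np.float64(60.0), np.int64(108)), (np.float64(61.0), np.int64(131)), (np.float64(62.0), np.int64(149)), (np.float6
```

Request:
{"api": "send_rows", "payload": {"rows": "0 0 0 0 1 0 0.8;0 0 0 0 2 0 0.8;0 0 0 0 3 0 0.8;0 0 0 0 3 0 0.8"}}

```text
time: 21.9
eef_pos: [0.7109, 0.0825, 0.1632]
tcp_rot: [0.674, 0.739, -0.003, -0.002]
contact_force: [-9.1, -1.8, 6.7]
opening: 0.894
finger_force: 4.7
```

```bash
python3 m3.py | cut -c1-500 | head -3
```

```text
t 21.9 clamp frame tcp mm [-113.1   -0.5  163.2] yaw x -90.0 tilt [-0.007 -0.001 -1.   ] F [-9.1 -1.8  6.7] op 0.894
blue edge 50.5
[(np.float64(51.00000000000001), np.int64(96)), (np.float64(52.00000000000001), np.int64(105)), (np.float64(53.0), np.int64(111)), (np.float64(54.0), np.int64(108)), (np.float64(55.0), np.int64(104)), (np.float64(56.0), np.int64(91)), (np.float64(57.0), np.int64(78)), (np.float64(58.0), np.int64(83)), (np.float64(59.00000000000001), np.int64(92)), (np.float64(60.0), np.int64(110)), (np.float64(61.0), np.int64(132)), (np.float64(62.0), np.int64(149)), (np.float64(63.0), np.int64(161)), (np.float6
```

Request:
{"api": "send_rows", "payload": {"rows": "0 0 0 0 1 0 0.8;0 0 0 0 2 0 0.8;0 0 0 0 3 0 0.8;0 0 0 0 3 0 0.8"}}

```text
time: 22.6
eef_pos: [0.7137, 0.0828, 0.1633]
tcp_rot: [0.674, 0.739, -0.003, -0.002]
contact_force: [-10.0, -0.6, 6.4]
opening: 0.9
finger_force: 5.0
```

```bash
python3 m3.py | cut -c1-500 | head -3
```

```text
t 22.6 clamp frame tcp mm [-115.9   -0.5  163.3] yaw x -90.0 tilt [-0.007 -0.001 -1.   ] F [-10.   -0.6   6.4] op 0.9
blue edge 52.5
[(np.float64(53.0), np.int64(87)), (np.float64(54.0), np.int64(84)), (np.float64(55.0), np.int64(80)), (np.float64(56.0), np.int64(72)), (np.float64(57.0), np.int64(65)), (np.float64(58.0), np.int64(75)), (np.float64(59.00000000000001), np.int64(90)), (np.float64(60.0), np.int64(109)), (np.float64(61.0), np.int64(132)), (np.float64(62.0), np.int64(150)), (np.float64(63.0), np.int64(161)), (np.float64(64.0), np.int64(170)), (np.float64(65.0), np.int64(172)), (np.float64(66.0), np.int64(174)), (np
```

Request:
{"api": "send_rows", "payload": {"rows": "0 0 0 0 1 0 0.8;0 0 0 0 2 0 0.8;0 0 0 0 2 0 0.8"}}

```text
time: 23.18
eef_pos: [0.7156, 0.083, 0.1635]
tcp_rot: [0.673, 0.739, -0.003, -0.003]
contact_force: [-10.8, -1.3, 8.5]
opening: 0.903
finger_force: 5.4
```

Request:
{"api": "send_rows", "payload": {"rows": "0 0 0 0 -5 0 0.8;0 0 0 0 -10 0 0.8;0 0 0 0 -16 0 0.8;0 0 0 0 -16 0 0.8;0 0 0 0 -16 0 0.8"}}

```text
time: 23.8
eef_pos: [0.7022, 0.0816, 0.1624]
tcp_rot: [0.674, 0.739, 0.0, 0.0]
contact_force: [0.0, -0.3, -0.5]
opening: 0.9
finger_force: 0.0
```

```bash
python3 m3.py | cut -c1-500 | head -3
```

```text
t 23.8 clamp frame tcp mm [-104.3   -0.4  162.4] yaw x -90.03 tilt [ 0.001  0.    -1.   ] F [ 0.  -0.3 -0.5] op 0.9
blue edge 51.50000000000001
[(np.float64(52.00000000000001), np.int64(97)), (np.float64(53.0), np.int64(102)), (np.float64(54.0), np.int64(98)), (np.float64(55.0), np.int64(94)), (np.float64(56.0), np.int64(84)), (np.float64(57.0), np.int64(73)), (np.float64(58.0), np.int64(80)), (np.float64(59.00000000000001), np.int64(90)), (np.float64(60.0), np.int64(108)), (np.float64(61.0), np.int64(131)), (np.float64(62.0), np.int64(149)), (np.float64(63.0), np.int64(161)), (np.float64(64.0), np.int64(170)), (np.float64(65.0), np.int
```

```bash
cat > m4.py <<'E'
from meas import *
xs,P=prof(.062,N=6); xs=xs*1e3; sat=P[:,2]-P[:,0]; i=np.argmax(sat*(xs<80))
h=sat[i]/2; l=np.where(sat[:i]<h)[0][-1]; print("blue left",xs[l]+.5*(h-sat[l])/(sat[l+1]-sat[l]),"max",sat[i])
k=int(np.argmax(xs>=54)); b=P.sum(1)/3
for lv in(120,140): m=np.where((b[k:-1]<lv)&(b[k+1:]>=lv))[0][0]+k; print("cell left",lv,xs[m]); m=np.where((b[:-1]>=lv)&(b[1:]<lv)&(xs[:-1]>80))[0][0]; print("cell right",xs[m])
E
python3 m4.py
```

```text
t 24.0 clamp frame tcp mm [-104.2   -0.5  162.3] yaw x -90.03 tilt [ 0.  0. -1.] F [ 0.1 -0.3 -1.6] op 0.902
blue left 40.40752798562935 max 70.77070269188025
cell left 120 60.0
cell right 97.0
cell left 140 61.0
cell right 96.5
```

Held force is estimated at 12–14 N. One more small measured stroke should bring it to about 15.

Request:
{"api": "send_rows", "payload": {"rows": "0 0 0 0 3 0 0.8;0 0 0 0 6 0 0.8;0 0 0 0 8 0 0.8;0 0 0 0 8 0 0.8;0 0 0 0 8 0 0.8"}}

```text
time: 24.92
eef_pos: [0.7083, 0.0823, 0.1627]
tcp_rot: [0.674, 0.739, -0.002, -0.002]
contact_force: [-6.0, -0.4, 4.7]
opening: 0.904
finger_force: 3.4
```

```bash
python3 m4.py|head -2
```

```text
t 24.93 clamp frame tcp mm [-110.4   -0.5  162.7] yaw x -90.0 tilt [-0.006 -0.001 -1.   ] F [-6.  -0.4  4.7] op 0.904
blue left 40.56425450735635 max 72.10288284112421
```

Request:
{"api": "send_rows", "payload": {"rows": "0 0 0 0 1 0 0.8;0 0 0 0 2 0 0.8;0 0 0 0 2 0 0.8;0 0 0 0 2 0 0.8"}}

```text
time: 25.72
eef_pos: [0.7096, 0.0824, 0.1629]
tcp_rot: [0.674, 0.739, -0.003, -0.003]
contact_force: [-9.2, 0.0, 5.3]
opening: 0.902
finger_force: 4.6
```

```bash
python3 m4.py|head -2
```

```text
t 25.73 clamp frame tcp mm [-111.8   -0.5  162.9] yaw x -90.0 tilt [-0.008 -0.001 -1.   ] F [-9.2  0.   5.3] op 0.902
blue left 40.751971840028716 max 70.696869104269
```

Request:
{"api": "send_rows", "payload": {"rows": "0 0 0 0 1 0 0.8;0 0 0 0 2 0 0.8;0 0 0 0 2 0 0.8;0 0 0 0 2 0 0.8"}}

```text
time: 26.52
eef_pos: [0.711, 0.0826, 0.1631]
tcp_rot: [0.673, 0.739, -0.004, -0.003]
contact_force: [-10.7, -1.3, 7.6]
opening: 0.9
finger_force: 5.6
```

```bash
python3 m4.py|head -2; python3 st.py
```

```text
t 26.52 clamp frame tcp mm [-113.2   -0.5  163.1] yaw x -89.99 tilt [-0.01  -0.001 -1.   ] F [-10.7  -1.3   7.6] op 0.9
blue left 41.89005637488187 max 70.52203872789832
t 26.82 clamp frame tcp mm [-113.2   -0.5  163.1] yaw x -89.99 tilt [-0.01  -0.001 -1.   ] F [-11.5  -1.1   7.9] op 0.898
```

Request:
{"api": "send_rows", "payload": {"rows": "0 0 0 0 1 0 0.8;0 0 0 0 2 0 0.8;0 0 0 0 2 0 0.8;0 0 0 0 2 0 0.8"}}

```text
time: 27.32
eef_pos: [0.7128, 0.0827, 0.1634]
tcp_rot: [0.673, 0.739, -0.004, -0.004]
contact_force: [-12.1, -1.7, 9.1]
opening: 0.898
finger_force: 6.2
```

```bash
python3 m4.py|head -2; python3 st.py
```

```text
t 27.32 clamp frame tcp mm [-115.    -0.6  163.4] yaw x -89.99 tilt [-0.011 -0.001 -1.   ] F [-12.1  -1.7   9.1] op 0.898
blue left 42.30410428651525 max 71.62531172625441
t 27.62 clamp frame tcp mm [-115.    -0.5  163.4] yaw x -89.99 tilt [-0.011 -0.001 -1.   ] F [-11.9  -2.7   9.1] op 0.9
```

Request:
{"api": "send_rows", "payload": {"rows": "0 0 0 0 -6 0 0.8;0 0 0 0 -12 0 0.8;0 0 0 0 -20 0 0.8;0 0 0 0 -22 0 0.8;0 0 0 0 -22 0 0.8"}}

```text
time: 28.25
eef_pos: [0.694, 0.0809, 0.1624]
tcp_rot: [0.674, 0.739, 0.0, 0.0]
contact_force: [0.8, -0.1, 0.4]
opening: 0.897
finger_force: 0.0
```

```bash
python3 m4.py
```

```text
t 28.25 clamp frame tcp mm [-96.1  -0.5 162.4] yaw x -90.03 tilt [ 0.001  0.    -1.   ] F [ 0.8 -0.1  0.4] op 0.897
blue left 40.44676048202342 max 71.19578372747539
cell left 120 60.0
cell right 97.0
cell left 140 61.0
cell right 96.5
```

The jaw is back at 40.4 mm, the same holding position as before. The loss from the peak was 1.85 mm × 3 N/mm ≈ 5.6 N, about a quarter of 20–22 N, which leaves roughly 15 N held. I'll withdraw and check.

Request:
{"api": "send_rows", "payload": {"rows": "0 0 0 0 4 -20 0.8;0 0 0 0 4 -60 0.8;0 0 0 0 4 -110 0.8;0 0 0 0 4 -150 0.8;0 0 0 0 4 -150 0.8"}}

```text
time: 29.18
eef_pos: [0.7001, 0.0813, 0.3205]
tcp_rot: [0.674, 0.739, 0.004, 0.005]
contact_force: [-0.1, -0.5, 0.7]
opening: 0.903
finger_force: 0.0
```

Request:
{"api": "send_rows", "payload": {"rows": "0 0 0 60 0 0 0.8;0 0 0 120 0 0 0.8;0 0 0 180 0 0 0.8;0 0 0 220 0 0 0.8;0 0 0 220 0 0 0.8;0 0 0 220 0 0 0.8"}}

```text
time: 29.92
eef_pos: [0.6775, 0.2998, 0.3117]
tcp_rot: [0.674, 0.739, -0.001, 0.0]
contact_force: [0.1, -0.1, -0.5]
opening: 0.904
finger_force: 0.0
```

```bash
python3 - <<'E'
from st import *
pair("end.png",bt=(205,130,305,260),bs=(190,140,350,280),kt=4.4,ks=2.2)
E
python3 m4.py
```

```text
t 29.93 clamp frame tcp mm [-100.  -219.9  311.7] yaw x -90.03 tilt [-0.001 -0.001 -1.   ] F [ 0.1 -0.1 -0.5] op 0.904
t 30.02 clamp frame tcp mm [-100.3 -219.   312.1] yaw x -90.12 tilt [-0.    -0.001 -1.   ] F [ 0.4  0.5 -0. ] op 0.9
blue left 40.445412126260905 max 71.86554524377345
cell left 120 60.0
cell right 97.0
cell left 140 61.0
cell right 96.5
```

View pics/end.png

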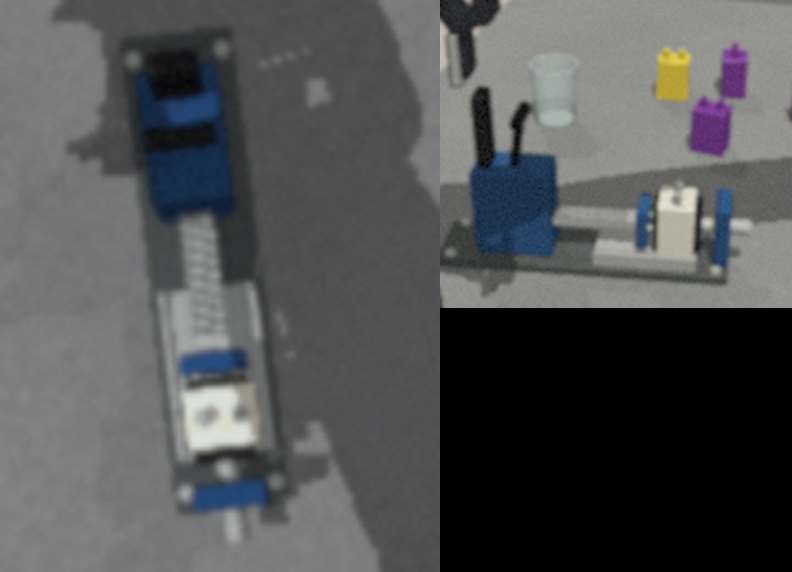

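The cell stands upright between the plate (top crop y≈378) and the foot (y≈455), the trigger has sprung out, and the arm is clear. I'm handing it in.

```bash
python3 -c "
from plant import ctrl
print(ctrl.sign_off())"
```

```text
the job is handed in; nothing more can be done
None
```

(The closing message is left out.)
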